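Load an ignition module into the bench tester

TASK

Load the loose black ignition module, finned side out, into the recess in the sloping face of the blue bench tester and press it fully home against the stiff contact bed, so that its black body is flush with the face. Then slide the red keeper all the way down over the module's upper edge, let go, and leave the other things on the bench where they are.

Things in the scene. Friction and masses are not known exactly. Their poses are not given: they have to be found in the camera images.
- module: loose ignition module, 80 g: black body 56 x 36 x 16 mm (x, y, z) with a finned aluminium grip on its top, 30 mm along x, 14 mm thick along y, from z = 16 to 38 mm. Origin at the centre of its underside, z up through the grip. Either way round (half turn about z) fits. It starts lying flat on the bench, grip up.
- nest: sloping aluminium face of the blue tester (fixed), tilted 35 degrees from level towards the robot, spanning x = -45 to 95, y = -50 to 50 mm. Origin at the middle of the recess mouth, in the face plane, 58 mm above the bench; x points up the slope, y across it (level), z straight out. Recess 60 (x) by 40 mm (y), 2 mm clear of the module all round, mouth chamfered 3 mm, 16 mm deep to its ledges.
- recess_floor (a point): point in the middle of the recess, 16 mm below the face: where the underside of a home module lies. Axes as the nest. A stiff contact bed starts 8 mm above it (8 mm below the face); a module rests on the bed 8 mm proud and needs 8 to 10 N straight in to go home; the bed stays where it is pressed.
- keeper_rails (a point): point on the face midway between the keeper's two steel guide rails, nest x = 65 mm. Rails 8 mm high, 56 mm long along nest x, at y = -21 to -14 and 14 to 21 mm; a cross bar of the same height closes their upper end at nest x = 91.5 to 95.5 mm.
- keeper (a joint): red keeper that slides between the rails down the slope (nest -x), m: 0 = fully up, 0.024 = all the way down at its stop. Friction about 3 N. At 0 the lip's lower edge is at nest x = 44 mm, at 0.024 at 20 mm, 8 mm over the seated module's upper edge. The lip's underside is 3 mm above the face, so it passes only over a module that is pressed home.
- keeper_tab (a point): centre of the top of the keeper's upright red tab, 10 mm thick along nest x, 20 mm wide along nest y, its top 27 mm above the face, standing 20 mm above the keeper's plate (which is 7 mm above the face)
- valve_spring_1: bystander: dark coil spring standing on the bench, 27 mm across, 43 mm high; origin under its centre
- spark_plug_1: bystander: used spark plug lying on the bench, 73 mm long, 18 mm thick; origin under its middle
- feeler_gauge: bystander: steel feeler gauge set lying on the bench, 104 x 52 x 11 mm; origin under its middle
Not all that is in view belongs to the job. What is shaped like the module but white is not meant.

How it is judged:
By the outcome, as a careful person would: the job done as asked, in the order asked, and still so for the second after the job is handed in, with the robot touching nothing.
It also fails if it takes over 45 s, if anything falls off the work surface, if the arm or the gripper's body presses on something with over 40 N, if the wrist force passes 120 N, or if a joint passes its speed limit or range.

ROBOT

A 6-joint arm with a two-finger parallel gripper is mounted at the origin on a cart in front of the work surface, level with it; the furniture and walls round the work are solid. World frame = base frame: x ahead of the robot, y to its left, z up, the work surface at z = 0. Lengths are in m, angles in rad, forces in N, time in s.
With the tool pointing down it reaches from about 0.35 to 0.85 m from the base axis. Payload 8.1 kg.
Tool frame: the origin (TCP) lies at the very end of the fingers, on their centre line; the grasp point (between the pads) lies 19 mm behind it; z points along the fingers, y is the direction in which the jaws open and shut (so a half turn about z gives the same grasp; the last joint's range is limited). The gripper opens to 93 mm and grips with 3 to 60 N. Pads are 15 mm wide; open, the fingers measure 128 mm over their backs; the gripper's body (75 mm by 188 mm) begins 65 mm behind the grasp point.
Start: joints at [-1.188, 0.13, 1.488, -0, 1.523, -0.085], TCP at [0.271, -0.536, 0.219] pointing down, gripper open.
Joint ranges: [-2.96, 2.96], [-0.89, 2.26], [0.02, 2.5], [-1.34, 4.48], [0, 2.73], [-2.66, 2.66]. Speed limits (rad/s): [2.39, 2.39, 2.79, 3.14, 3.14, 3.14].

INTERFACE

Orientations are given as a rotation vector (axis times angle).
In Python, from plant import * gives the robot as it stands.
- The arm moves only by the tool apply_moves, never from a script. Its argument "commands" is one flat list of numbers, 7 for each row, row after row: the shift along the world's x, y, z in cm, then the turn, a rotation vector about the world's x, y, z in rad, then the finger opening in cm, from 0 to 9.3. A call has 1 to 8 rows; each row shifts and turns the pose as measured when the row begins; what a row does not reach is not made up. A row lasts 1/8 s, in which the tool goes at most 62.5 mm and 10.7 degrees, less where a joint would pass 70% of its speed; a pose out of reach is approached as far as the arm can. A call with a gripper value outside its range is refused whole. The fingers move at their own pace and stop on an object; "squeeze" is the grip in N (left out, the last holds). Time passes only in rows, so rows that do not move let the fingers close. It gives the time, the measured TCP pose, the force and the opening at its end, in the units of the state.
- read_state(): the state, without advancing time (a new reading comes with each control period).
- read_camera(name): name is "scene" or "top" or "wrist"; returns (picture, depth): 480x640x3 uint8, blue, green, red; 480x640 float32, m along the optical axis (not along the pixel's ray), 0 where there is no reading.
- camera_model(name): a dict with "intrinsics" (3x3 intrinsics, pixels), "dist_coeffs" ([k1, k2, p1, p2, k3] as OpenCV has them; the pictures are not rectified), "R" (3x3) and "t" (3): a world point X has camera coordinates R X + t. Camera axes: x right, y down, z forward; pixel columns grow to the right and rows downward; lengths in m; the calibration is good to about 2 mm. A picture is of the moment at which its call begins: read the wrist's pose just before it. camera_model takes no time and is no camera call; for the wrist camera it gives the pose at the moment of the call.
- close_job(): hands the job in, once; it reports no verdict.
Trained networks look in the newest picture that a camera, given by its name, has taken for a name from the list of things; names that differ only in an ending like _2 or _b are one class to them, and where a whole thing is asked for, a point or a joint stands for the part that bears it (a point fixed in the world has none). Each returns a list of dicts, best first, with "conf" (0 to 1); they miss things now and then, are a little off and sometimes report something else, mostly with a low value. They report only what shows in the picture. A call takes as long as a camera call. They do not tell look-alikes from the thing itself.
- find_in(query, camera): "point" ([x, y, z] in m, in the coordinates of the camera as it stood for that picture, good to about 4 mm: the middle of the surface that is visible of it).
- cut_out(query, camera): "mask" (480x640 bool, what is visible of it).
- spot_point(query, camera): "point" ([x, y, z] in m, in the coordinates of the camera as it stood for that picture, good to about 4 mm: a listed point, or the origin of a listed thing).
The state is a dict: "t": time; "q": joint angles; "dq": joint speeds; "joint_torque": joint torques, N m; "tool_pos": TCP position; "orientation": TCP orientation; "force": force on the tool from outside, world axes, zero at the start; "wrist_torque": the same for the moment, N m; "opening": finger opening in m.
Only numpy, scipy, OpenCV 4.12 (cv2) and the standard library are available. Lean on these libraries where they do the work, as an engineer would, in place of code of your own. Each camera call takes 0.05 s, during which the arm holds its last target. There are 200 camera calls.

## Working session

There is one attempt and no reset: what is moved stays moved. The work goes in short steps, Python scripts to look and compute and a tool call to move; the robot and the scene stay as the last step left them, time stands still between calls to the robot, and variables do not carry over. Pictures are saved under pics/ and viewed, about 8 in all and at most 12, crops included, and the job is handed in when it is done.

Besides the shell and the picture viewer there is one more tool, called after "Emit:" by a JSON object that holds its "method" and its "body", one argument or row to a line. apply_moves: Moves the arm, as the interface text tells. Its arguments: {"type":"object","properties":{"commands":{"type":"array"},"squeeze":{"type":"number"}},"required":["commands"]}

```bash
mkdir -p pics; ls; cat > h.py <<'E'
from plant import *
import numpy as np, cv2
from scipy.spatial.transform import Rotation as R
def w(cam,p,m=None):
    m=m or camera_model(cam); return np.array(m["R"]).T@(np.array(p)-np.array(m["t"]))
def cloud(cam,depth,m=None):
    m=m or camera_model(cam); K=np.array(m["intrinsics"],float);d=np.array(m["dist_coeffs"],float)
    v,u=np.mgrid[0:480,0:640]
    n=cv2.undistortPoints(np.stack([u.ravel(),v.ravel()],1).astype(np.float64)[:,None],K,d)[:,0]
    P=np.c_[n,np.ones(len(n))]*depth.reshape(-1,1)
    return ((P-np.array(m["t"]))@np.array(m["R"])).reshape(480,640,3)
def pix(cam,X,m=None):
    m=m or camera_model(cam)
    return cv2.projectPoints(np.array(X,float).reshape(-1,3),cv2.Rodrigues(np.array(m["R"]))[0],np.array(m["t"],float),np.array(m["intrinsics"],float),np.array(m["dist_coeffs"],float))[0][:,0]
E
python3 - <<'E'
from h import *
np.set_printoptions(precision=4,suppress=True)
s=read_state();print(s)
for c in ["scene","top"]:
    im,d=read_camera(c);cv2.imwrite(f"pics/{c}0.png",im);np.save(f"{c}0.npy",d)
    for q in ["module","nest","keeper","valve_spring_1","spark_plug_1","feeler_gauge"]:
        for r in find_in(q,c)[:3]:
            X=w(c,r["point"]);print(c,q,round(r["conf"],2),X,pix(c,X)[0])
    for q in ["module","nest","recess_floor","keeper_rails","keeper_tab"]:
        for r in spot_point(q,c)[:2]:
            X=w(c,r["point"]);print(c,"pt",q,round(r["conf"],2),X,pix(c,X)[0])
E
```

```text
pics
{'t': 0.0, 'q': array([-1.1884,  0.1311,  1.4893, -0.    ,  1.523 , -0.0854]), 'dq': array([ 0.0006,  0.0014,  0.0001,  0.0002, -0.0006, -0.0006]), 'joint_torque': array([ -0.0035, -55.9844, -49.1765,   0.0764,   0.0353,  -0.0001]), 'tool_pos': array([ 0.2704, -0.535 ,  0.2176]), 'orientation': array([-3.0543, -0.7277,  0.0004]), 'force': array([0.751 , 0.7606, 0.1233]), 'wrist_torque': array([0.0261, 0.0328, 0.0007]), 'opening': 0.09292244113374983}
scene module 0.86 [ 0.614  -0.2027  0.0127] [306.8093 258.4721]
scene module 0.82 [ 0.5115 -0.2182  0.0147] [287.5906 283.4255]
scene module 0.66 [ 0.4694 -0.127   0.0175] [235.7496 280.5941]
scene nest 0.74 [ 0.5205 -0.3629  0.0614] [359.5447 279.9245]
scene valve_spring_1 0.71 [ 0.6492 -0.1176  0.0217] [281.0877 238.7719]
scene feeler_gauge 0.87 [ 0.4587 -0.5054  0.0076] [424.1002 349.4658]
scene pt module 0.86 [ 0.4741 -0.1212  0.0012] [235.5624 285.7121]
scene pt module 0.74 [ 0.5244 -0.2121 -0.0026] [288.6555 286.7932]
scene pt nest 0.6 [ 0.5036 -0.3552  0.0595] [351.54   284.4063]
scene pt recess_floor 0.81 [ 0.5166 -0.3569  0
[... 526 characters left out ...]
78  0.0159] [249.316  257.0305]
top spark_plug_1 0.62 [ 0.3817 -0.1798  0.0153] [278.533  300.0249]
top feeler_gauge 0.61 [ 0.4601 -0.5077  0.0045] [439.87   263.7254]
top feeler_gauge 0.5 [ 0.4717 -0.1189  0.0145] [250.0191 255.288 ]
top pt module 0.89 [ 0.6197 -0.1913  0.    ] [287.3889 185.5449]
top pt module 0.61 [ 0.52   -0.2073 -0.0002] [294.0568 232.9065]
top pt nest 0.89 [ 0.5028 -0.3581  0.0561] [368.5668 240.3611]
top pt nest 0.29 [ 0.5398 -0.3627  0.1181] [373.6926 217.7741]
top pt recess_floor 0.56 [ 0.5159 -0.3567  0.0426] [367.4077 234.1505]
top pt keeper_rails 0.94 [ 0.5563 -0.3679  0.0921] [375.3545 210.6428]
top pt keeper_tab 0.5 [ 0.5392 -0.3647  0.1194] [374.8906 218.0212]
```

View pics/scene0.png

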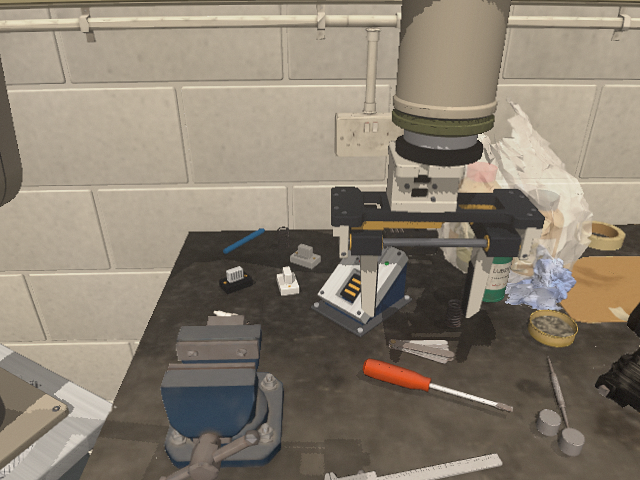

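View pics/top0.png

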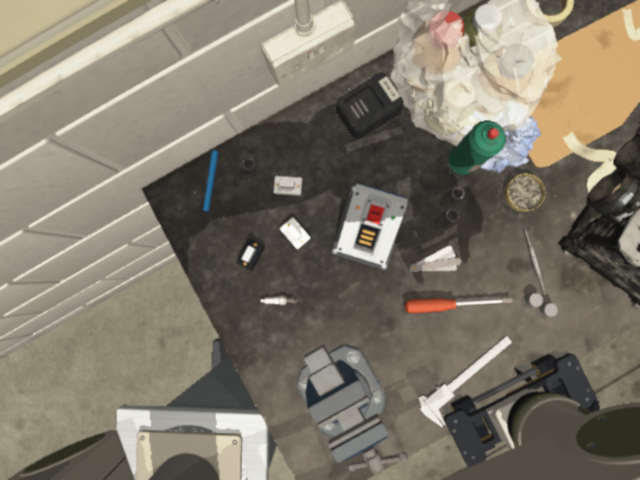

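Candidates for the module are:
- Black body with a light finned grip: scene (236,281), top (250,254).
- White block: scene (287,283), top (295,233).
- Grey block: scene (306,258), top (288,186).

I choose the black one. I'll check it in a close crop and measure its orientation and the nest frame.

```bash
python3 - <<'E'
from h import *
np.set_printoptions(precision=4,suppress=True)
c="top"; im=cv2.imread("pics/top0.png"); P=cloud(c,np.load("top0.npy"))
# module
u0,v0=250,254
def win(x,y,r): 
    return (np.hypot(P[...,0]-x,P[...,1]-y)<r)
m=win(.471,-.120,.05)&(P[...,2]>.008)&(P[...,2]<.06)
X=P[m];print("module n",m.sum(),X.mean(0),X[:,2].max())
r=cv2.minAreaRect((X[:,:2]*1000).astype(np.float32));print(r)
g=m&(P[...,2]>.027);print("grip",g.sum(),P[g].mean(0),cv2.minAreaRect((P[g][:,:2]*1000).astype(np.float32)))
bench=win(.45,-.28,.08)&(P[...,2]<.02);print("bench z",np.median(P[bench][:,2]))
# nest face plane
m=win(.53,-.36,.07)&(P[...,2]>.03)&(P[...,2]<.14)
X=P[m]
best=None;rng=np.random.default_rng(0)
for i in range(500):
    a=X[rng.choice(len(X),3,False)];n=np.cross(a[1]-a[0],a[2]-a[0]);L=np.linalg.norm(n)
    if L<1e-9: continue
    n/=L;k=abs((X-a[0])@n)<.002
    if best is None or k.sum()>best.sum(): best=k
Y=X[best];ctr=Y.mean(0);n=np.linalg.svd(Y-ctr)[2][2];n*=np.sign(n[2])
print("face",best.sum(),len(X),ctr,n,"tilt",np.degrees(np.arccos(n[2])),"yaw",np.degrees(np.arctan2(-n[1],-n[0])))
yaw=np.arctan2(-n[1],-n[0])
F=R.from_euler("ZY",[yaw,-np.radians(35)]).as_matrix();print(F)
loc=(Y-ctr)@F
print("extent",np.percentile(loc,[1,99],axis=0)); 
r=cv2.minAreaRect((loc[:,:2]*1000).astype(np.float32));print(r)
o=ctr+F@np.array([r[0][0]/1000-.025,r[0][1]/1000,0]);print("origin",o)
big=lambda i,a,b,s:cv2.resize(i[b-s*3//4:b+s*3//4,a-s:a+s],(400,300),interpolation=cv2.INTER_CUBIC)
s=cv2.imread("pics/scene0.png")
cv2.imwrite("pics/crop1.png",np.vstack([np.hstack([big(im,250,254,40),big(s,240,280,40)]),np.hstack([big(im,370,228,60),big(s,365,285,60)])]))
E
```

```text
module n 489 [ 0.4735 -0.1204  0.0208] 0.04232747977320414
((473.91790771484375, -118.87008666992188), (36.75872039794922, 55.75397872924805), 63.572471618652344)
grip 116 [ 0.4739 -0.1195  0.0372] ((474.0362243652344, -118.90216827392578), (14.501480102539062, 29.65647315979004), 63.45362091064453)
bench z -0.0002248092618433495
face 1896 3489 [ 0.5277 -0.3603  0.0745] [-0.5498  0.1576  0.8203] tilt 34.88662258226713 yaw -15.993541064555856
[[ 0.7874  0.2755 -0.5514]
 [-0.2257  0.9613  0.158 ]
 [ 0.5736  0.      0.8192]]
extent [[-0.0726 -0.0495 -0.002 ]
 [ 0.0657  0.049   0.0019]]
((-4.0455474853515625, -0.23022079467773438), (100.14494323730469, 142.34629821777344), 89.58959197998047)
origin [ 0.5048 -0.354   0.0578]
```

View pics/crop1.png

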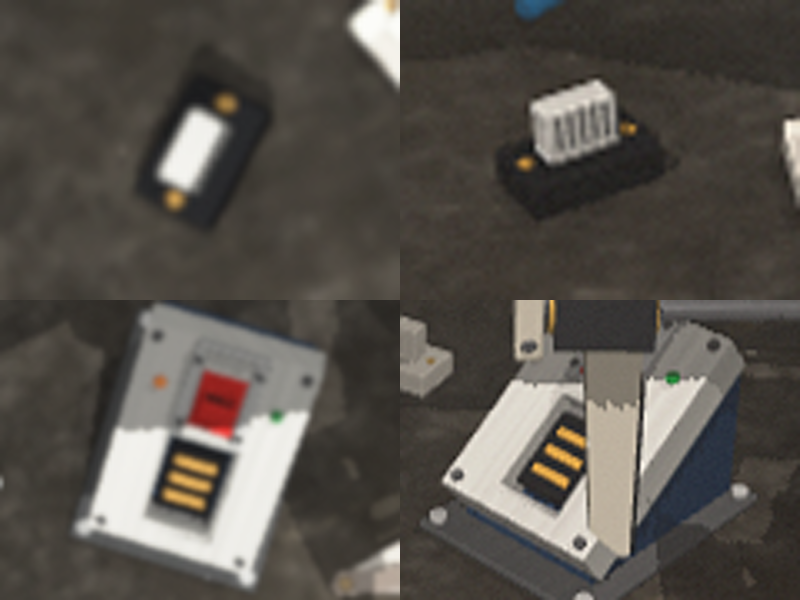

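The crop confirms the choice: black body with the light finned grip (top 250,254). The fitted sizes match (36.8 x 55.8 mm body, 14.5 x 29.7 mm grip, 42 mm peak height), and so does the face (34.9° tilt, 100 x 142 mm). I'm moving over the module now.

Emit:
{"method": "apply_moves", "body": {
  "commands": [2.55, 5.2, -0.3, 0, 0, -0.116, 4.5, 2.55, 5.2, -0.3, 0, 0, -0.116, 4.5, 2.55, 5.2, -0.3, 0, 0, -0.116, 4.5, 2.55, 5.2, -0.3, 0, 0, -0.116, 4.5, 2.55, 5.2, -0.3, 0, 0, -0.116, 4.5, 2.55, 5.2, -0.3, 0, 0, -0.116, 4.5, 2.55, 5.2, -0.3, 0, 0, -0.116, 4.5, 2.55, 5.2, -0.3, 0, 0, -0.116, 4.5],
  "squeeze": 40
}}

```text
t: 2.2
tool_pos: [0.4772, -0.1103, 0.1949]
orientation: [3.043, -0.773, 0.006]
force: [0.9, -0.2, 0.9]
opening: 0.0451
```

```bash
cat > pick.py <<'E'
from h import *
np.set_printoptions(precision=4,suppress=True)
s=read_state();c="wrist";m0=camera_model(c);im,d=read_camera(c);P=cloud(c,d,m0)
Rt=R.from_rotvec(s["orientation"]).as_matrix()
print(s["q"],s["tool_pos"],s["opening"],"\n",Rt)
T=np.array([.474,-.119])
near=np.hypot(P[...,0]-T[0],P[...,1]-T[1])<.05
for lo,hi in((.010,.06),(.03,.06)):
    g=near&(P[...,2]>lo)&(P[...,2]<hi)
    if g.sum()>20:
        r=cv2.minAreaRect((P[g][:,:2]*1000).astype(np.float32));print(lo,g.sum(),r,P[g][:,2].max(),np.median(P[g][:,2]))
cv2.imwrite("pics/w_%d.png"%(s["t"]*1000),im)
ty=np.degrees(np.arctan2(Rt[1,1],Rt[0,1]));print("tool y angle",ty)
E
python3 pick.py
```

```text
[-0.3303 -0.1638  1.8224 -0.002   1.479   1.7383] [ 0.4772 -0.1103  0.1949] 0.0451214568596235 
 [[ 0.8787 -0.4773  0.0031]
 [-0.4773 -0.8787 -0.0032]
 [ 0.0042  0.0013 -1.    ]]
0.01 2677 ((476.2225341796875, -117.70238494873047), (35.73078536987305, 56.362098693847656), 62.88528060913086) 0.04011192330799208 0.016642803625804222
0.03 656 ((476.4718933105469, -118.05740356445312), (14.421003341674805, 29.676700592041016), 63.58649444580078) 0.04011192330799208 0.03830822117247856
tool y angle -118.51163927776135
```

Emit:
{"method": "apply_moves", "body": {
  "commands": [-0.1, -0.8, -4, 0, 0, 0.035, 4.5, 0, 0, -4, 0, 0, 0, 4.5, 0, 0, -4, 0, 0, 0, 4.5, 0, 0, 0, 0, 0, 0, 4.5]
}}

```text
t: 2.75
tool_pos: [0.4796, -0.1094, 0.0732]
orientation: [-3.057, 0.716, -0.011]
force: [-0.0, 0.6, 0.2]
opening: 0.0451
```

```bash
python3 pick.py
```

```text
[-0.3304 -0.0479  1.9459  0.0027  1.2367  1.6995] [ 0.4796 -0.1094  0.0732] 0.04509069272189624 
 [[ 0.896  -0.444   0.0074]
 [-0.444  -0.896   0.0002]
 [ 0.0065 -0.0034 -1.    ]]
0.01 5765 ((476.4756774902344, -118.15431213378906), (35.987464904785156, 56.10393524169922), 63.12752151489258) 0.04009801231785704 0.016643269170613234
0.03 1542 ((476.4311218261719, -118.02569580078125), (14.581343650817871, 30.59531021118164), 63.077369689941406) 0.04009801231785704 0.038162835317333964
tool y angle -116.35715631132001
```

Emit:
{"method": "apply_moves", "body": {
  "commands": [-0.3, -0.9, 0, 0, 0, 0, 4.5, 0, 0, 0, 0, 0, 0, 4.5]
}}

```text
t: 3.05
tool_pos: [0.4807, -0.1209, 0.0797]
orientation: [-3.058, 0.716, -0.026]
force: [-0.7, 0.6, -0.0]
opening: 0.0449
```

Emit:
{"method": "apply_moves", "body": {
  "commands": [-0.4, 0.3, -2, 0, 0, 0, 4.5]
}}

```text
t: 3.18
tool_pos: [0.4796, -0.1194, 0.063]
orientation: [3.058, -0.717, 0.037]
force: [-0.2, -0.2, -0.4]
opening: 0.0449
```

Emit:
{"method": "apply_moves", "body": {
  "commands": [0, 0, 0, 0, 0, 0, 4.5]
}}

```text
t: 3.3
tool_pos: [0.479, -0.1194, 0.0629]
orientation: [-3.058, 0.718, -0.035]
force: [-1.3, 0.1, -0.6]
opening: 0.0451
```

Emit:
{"method": "apply_moves", "body": {
  "commands": [0, 0, 0, 0, 0, 0, 4.5]
}}

```text
t: 3.42
tool_pos: [0.4801, -0.1199, 0.0645]
orientation: [3.058, -0.718, 0.039]
force: [-0.6, 0.6, 1.1]
opening: 0.045
```

```bash
python3 pick.py
```

```text
[-0.3504 -0.0467  1.9621  0.0029  1.2016  1.6806] [ 0.4801 -0.1199  0.0645] 0.04501165905793311 
 [[ 0.8952 -0.445   0.0241]
 [-0.445  -0.8955 -0.0059]
 [ 0.0242 -0.0054 -0.9997]]
0.01 6032 ((476.4268493652344, -117.96656799316406), (36.06216049194336, 56.356468200683594), 62.9795036315918) 0.04057362201645817 0.01665507368672357
0.03 1622 ((476.7094421386719, -118.07630920410156), (14.587251663208008, 30.255664825439453), 63.40754318237305) 0.04057362201645817 0.03816086971779499
tool y angle -116.42191698474696
```

Emit:
{"method": "apply_moves", "body": {
  "commands": [-0.4, 0.1, -2.0, 0.006, 0.024, 0, 4.5, 0, 0, -1.6, 0, 0, 0, 4.5]
}}

```text
t: 3.72
tool_pos: [0.4787, -0.1199, 0.0309]
orientation: [3.058, -0.718, 0.008]
force: [-0.2, 0.4, 0.4]
opening: 0.0451
```

```bash
python3 pick.py
```

```text
[-0.3493  0.0185  1.9659  0.      1.1518  1.6827] [ 0.4787 -0.1199  0.0309] 0.04505685409475306 
 [[ 0.8955 -0.445   0.0051]
 [-0.445  -0.8955 -0.0018]
 [ 0.0054 -0.0006 -1.    ]]
0.01 10932 ((477.0842590332031, -120.66253662109375), (64.13910675048828, 65.98255157470703), 11.019547462463379) 0.05998981068645619 0.017686181461648208
0.03 5096 ((477.3837585449219, -117.16827392578125), (75.99979400634766, 30.08592987060547), 62.39638900756836) 0.05998981068645619 0.03903578333317455
tool y angle -116.42351628039029
```

Emit:
{"method": "apply_moves", "body": {
  "commands": [-0.3, 0.2, -1.2, 0, 0.005, 0, 4.5, 0, 0, 0, 0, 0, 0, 4.5]
}}

```text
t: 4.03
tool_pos: [0.4741, -0.1172, 0.0159]
orientation: [3.057, -0.718, -0.004]
force: [0.1, 0.1, -0.1]
opening: 0.0451
```

Emit:
{"method": "apply_moves", "body": {
  "commands": [0.2, -0.1, 0.4, 0, 0, 0, 4.5]
}}

```text
t: 4.15
tool_pos: [0.4761, -0.1181, 0.02]
orientation: [3.057, -0.718, -0.004]
force: [0.6, -0.3, -0.2]
opening: 0.0455
```

Pose is right; closing.

Emit:
{"method": "apply_moves", "body": {
  "commands": [0, 0, 0, 0, 0, 0, 1.0, 0, 0, 0, 0, 0, 0, 1.0, 0, 0, 0, 0, 0, 0, 1.0, 0, 0, 0, 0, 0, 0, 1.0],
  "squeeze": 50
}}

```text
t: 4.65
tool_pos: [0.4777, -0.1188, 0.0219]
orientation: [3.057, -0.717, 0.001]
force: [-0.1, -0.6, -0.3]
opening: 0.0138
```

Emit:
{"method": "apply_moves", "body": {
  "commands": [0, 0, 3, 0, 0, 0, 1.0, 0, 0, 3, 0, 0, 0, 1.0]
}}

```text
t: 4.9
tool_pos: [0.4746, -0.1177, 0.0798]
orientation: [3.058, -0.718, -0.01]
force: [0.7, -0.2, -1.0]
opening: 0.0136
```

```bash
cat > go.py <<'E'
from h import *
import sys
np.set_printoptions(precision=4,suppress=True)
o=np.array([.5048,-.354,.0578]);yaw=np.radians(-16.0)
F=R.from_euler("ZY",[yaw,-np.radians(35)]).as_matrix()
Rd=np.c_[-F[:,0],-F[:,1],F[:,2]]; Rd=np.c_[F[:,0],-F[:,1],-F[:,2]]
def rep(t=None):
    s=read_state();Rt=R.from_rotvec(s["orientation"]).as_matrix()
    print("t",s["t"],"q",s["q"],"open",s["opening"])
    print("nest-frame tcp mm",1000*F.T@(s["tool_pos"]-o),"force nest",F.T@s["force"])
    print("turn needed",R.from_matrix(Rd@Rt.T).as_rotvec())
    if t is not None: print("shift cm",100*(o+F@np.array(t)/1000-s["tool_pos"]))
    return s
if __name__=="__main__": rep([float(a) for a in sys.argv[1:4]])
E
python3 go.py 0 0 65
```

```text
t 4.9 q [-0.3466 -0.0506  1.9353 -0.0017  1.2631  1.6858] open 0.013633099228233159
nest-frame tcp mm [-64.5457 218.8546  72.0696] force nest [-0.014   0.0416 -1.2394]
turn needed [-0.2213 -0.5767  0.1768]
shift cm [ -0.5602 -22.6068   3.1231]
```

Emit:
{"method": "apply_moves", "body": {
  "commands": [0, 0, 5, 0, 0, 0, 1.0, -0.2, -2, 4, -0.037, -0.096, 0.029, 1.0, -0.2, -5, 0, -0.037, -0.096, 0.029, 1.0, -0.2, -5, 0, -0.037, -0.096, 0.029, 1.0, 0, -5, 0, -0.037, -0.096, 0.029, 1.0, 0, -4, 0, -0.037, -0.096, 0.029, 1.0, 0, -2, -1, -0.037, -0.096, 0.029, 1.0, 0, 0, 0, 0, 0, 0, 1.0]
}}

```text
t: 5.9
tool_pos: [0.4677, -0.3547, 0.1662]
orientation: [2.87, -0.398, 0.939]
force: [-1.0, -0.5, -1.0]
opening: 0.0133
```

```bash
cat > look.py <<'E'
from go import *
s=rep([0,0,65]);c="wrist";m=camera_model(c);im,d=read_camera(c);P=cloud(c,d,m);t=int(s["t"]*1000)
np.savez(f"w{t}.npz",P=P,im=im,pos=s["tool_pos"],ori=s["orientation"])
for q in ["nest","recess_floor","keeper_rails","keeper_tab","module"]:
    for r in spot_point(q,c)[:1]: X=w(c,r["point"],m);print(q,round(r["conf"],2),"nest mm",1000*F.T@(X-o))
# mark expected recess corners & rails
im2=im.copy()
for x,y in[(-30,-20),(30,-20),(30,20),(-30,20),(-45,-50),(95,-50),(95,50),(-45,50),(37,14),(37,-14)]:
    a=pix(c,o+F@np.array([x,y,0])/1000,m)[0]
    if abs(a).max()<2000: cv2.circle(im2,tuple(int(v) for v in a),3,(0,255,0),1)
cv2.imwrite(f"pics/l{t}.png",im2);print(t)
E
python3 look.py
```

```text
t 5.9 q [-0.9859 -0.3947  2.2     0.5093  0.8889  0.6253] open 0.013292945195693207
nest-frame tcp mm [ 33.1104 -10.9113 109.1476] force nest [-1.3009 -0.7233 -0.3273]
turn needed [ 0.0161  0.0193 -0.0006]
shift cm [ 0.1277  1.0985 -5.5155]
recess_floor 0.38 nest mm [70.8627 -0.5766 28.3765]
keeper_rails 0.74 nest mm [64.0017  0.0225  0.4789]
keeper_tab 0.89 nest mm [71.0381  3.1306 29.0138]
module 0.88 nest mm [ 22.1578 182.9222 -83.8896]
5900
```

View pics/l5900.png

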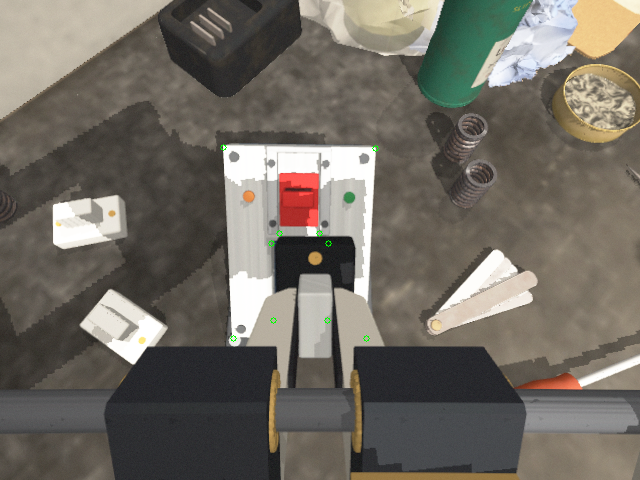

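The face corners drawn at (224,147) and (376,148) sit on the real ones. The black module is held squarely, with its body at (315,262). Next I measure the in-hand offset and refine the nest from this near view.

```bash
cat > meas.py <<'E'
from go import *
import sys
t=sys.argv[1];D=np.load(f"w{t}.npz");P=D["P"];im=D["im"]
L=1000*(P-o)@F
Rt=R.from_rotvec(D["ori"]).as_matrix();T=1000*(P-D["pos"])@Rt
f=(abs(L[...,2])<4)&(L[...,0]>-50)&(L[...,0]<100)&(abs(L[...,1])<60)&(P[...,2]>.03)
X=L[f];print("face n",f.sum(),"z",np.median(X[:,2]))
A=np.c_[X[:,:2],np.ones(len(X))];print("plane dz/dx,dz/dy,z0",np.linalg.lstsq(A,X[:,2],rcond=None)[0])
for x0 in(35,50,65,80):
    k=abs(X[:,0]-x0)<6;print(" x",x0,"y ext",np.percentile(X[k,1],[.3,99.7]))
k=abs(X[:,1])<48;print("x upper",np.percentile(X[k,0],99.7))
red=(im[...,2]>120)&(im[...,1]<60)&(im[...,0]<60)&f.__class__(f.shape).astype(bool) if 0 else (im[...,2].astype(int)-im[...,1]>80)&(abs(L[...,1])<30)&(L[...,2]>0)&(L[...,2]<40)
Q=L[red];top=Q[Q[:,2]>22];print("red n",len(Q),"tab top z",np.percentile(top[:,2],90),"x",np.percentile(top[:,0],[2,98]),"y",np.percentile(top[:,1],[2,98]))
b=(im.max(2)<70)&(abs(T[...,0])<45)&(abs(T[...,1])<30)&(T[...,2]>-5)&(T[...,2]<15)
Y=T[b];
if len(Y)>50:
    print("body n",len(Y),"z med",np.median(Y[:,2]),"x max",np.percentile(Y[:,0],[1,99]))
    for x0 in(14,18,22,26):
        k=abs(Y[:,0]-x0)<2
        if k.sum()>10: print(" x",x0,"y",np.percentile(Y[k,1],[1,99]),"z",np.median(Y[k,2]))
g=(im.min(2)>90)&(abs(T[...,0])<25)&(abs(T[...,1])<7.5)&(T[...,2]<5)&(T[...,2]>-30)
if g.sum()>50: print("grip n",g.sum(),"x",np.percentile(T[g][:,0],[1,99]),"z",np.percentile(T[g][:,2],[2,10,50]))
E
python3 meas.py 5900
```

```text
face n 13388 z -0.2178583370196755
plane dz/dx,dz/dy,z0 [ 0.0018 -0.0063 -0.2247]
 x 35 y ext [-48.8168  50.8973]
 x 50 y ext [-48.984   50.6825]
 x 65 y ext [-48.9977  50.5736]
 x 80 y ext [-49.0981  50.3618]
x upper 96.5392569026628
red n 1946 tab top z 27.533630564708837 x [61.0874 70.5171] y [-8.8989 10.258 ]
body n 3287 z med 5.546719788066398 x max [ 6.1236 27.1218]
 x 14 y [-19.3226  16.1094] z 5.3801519143036955
 x 18 y [-19.2681  15.9343] z 5.347003208012904
 x 22 y [-19.133   15.8721] z 5.39432029845536
 x 26 y [-18.8026  15.4627] z 6.6698349556008685
grip n 2682 x [-14.8133  14.3293] z [-18.0036 -17.3423 -16.4345]
```

```bash
python3 go.py 1.2 -0.6 38
```

```text
t 6.2 q [-0.9793 -0.3955  2.194   0.5078  0.8896  0.6276] open 0.01383396741100659
nest-frame tcp mm [ 38.3188  -9.3149 110.8025] force nest [-1.24    0.4704 -0.7989]
turn needed [ 0.0206  0.022  -0.006 ]
shift cm [ 1.3314  0.5248 -8.0927]
```

Emit:
{"method": "apply_moves", "body": {
  "commands": [0.4, 0.2, -2.8, 0.01, 0.011, -0.003, 1.0, 0.4, 0.2, -2.7, 0.01, 0.011, -0.003, 1.0, 0.4, 0.1, -2.0, 0, 0, 0, 1.0, 0, 0, 0, 0, 0, 0, 1.0]
}}

```text
t: 6.7
tool_pos: [0.4879, -0.347, 0.0978]
orientation: [2.89, -0.395, 0.914]
force: [-0.5, 0.1, -0.7]
opening: 0.0133
```

```bash
python3 look.py; python3 meas.py $(ls -t w*.npz|head -1|tr -dc 0-9); python3 go.py 1.2 -0.6 30
```

```text
t 6.7 q [-0.9286 -0.2458  2.211   0.5418  0.7429  0.5902] open 0.013267040972844103
nest-frame tcp mm [ 8.0249  2.083  43.2264] force nest [-0.815  -0.0485 -0.2376]
turn needed [ 0.0035  0.001  -0.0067]
shift cm [-1.8898  0.3252  1.3233]
keeper_rails 0.57 nest mm [66.8071  1.3643  0.327 ]
keeper_tab 0.64 nest mm [64.9644  0.962  26.1295]
module 0.91 nest mm [ 18.4282 185.358  -86.5184]
6700
face n 27502 z -0.20007761891481318
plane dz/dx,dz/dy,z0 [ 0.0008 -0.0059 -0.2011]
 x 35 y ext [-48.6034  50.7317]
 x 50 y ext [-48.7696  50.6072]
 x 65 y ext [-49.3776  50.5593]
 x 80 y ext [-49.4228  50.3473]
x upper 96.08188635146195
red n 3665 tab top z 27.48000881861692 x [60.7684 70.5002] y [-8.5085 10.1002]
body n 3294 z med 5.603202818481552 x max [ 5.99   27.0577]
 x 14 y [-18.8807  16.1718] z 5.37457207193869
 x 18 y [-18.8351  16.0029] z 5.3534284620378925
 x 22 y [-18.7685  15.8313] z 5.4312200399244155
 x 26 y [-18.6245  15.6187] z 6.760123149452273
grip n 2621 x [-14.8382  14.2611] z [-18.0099 -17.2963 -16.4134]
t 7.0 q [-0.931  -0.2492  2.2093  0.5424  0.7426  0.5894] open 0.013382201820684623
nest-frame tcp mm [10.6586 -0.3306 45.2183] force nest [-0.7681  0.2173 -0.801 ]
turn needed [ 0.008   0.0044 -0.0046]
shift cm [ 0.0869 -0.0529 -1.7891]
```

Emit:
{"method": "apply_moves", "body": {
  "commands": [0.2, 0, -1.1, 0.016, 0.002, -0.017, 1.0, 0.1, 0, -1.0, 0, 0, 0, 1.0]
}}

```text
t: 7.25
tool_pos: [0.4919, -0.3509, 0.0812]
orientation: [2.888, -0.43, 0.916]
force: [-0.1, 0.6, -1.0]
opening: 0.0137
```

```bash
python3 go.py 1.4 -0.2 22
```

```text
t 7.25 q [-0.924  -0.1992  2.2072  0.5629  0.7007  0.5865] open 0.013717939529945513
nest-frame tcp mm [ 2.5721 -0.6166 26.7548] force nest [-0.7872  0.5975 -0.6561]
turn needed [-0.0061  0.0046  0.0144]
shift cm [ 0.1814 -0.0087 -0.4567]
```

Emit:
{"method": "apply_moves", "body": {
  "commands": [0.2, 0, -0.45, 0, 0, 0, 1.0, 0.25, -0.1, -0.4, 0, 0, 0, 1.0]
}}

```text
t: 7.5
tool_pos: [0.4963, -0.3516, 0.0709]
orientation: [2.889, -0.432, 0.915]
force: [1.8, -0.7, 2.2]
opening: 0.0134
```

```bash
python3 go.py 1.4 -0.2 13.5
```

```text
t 7.5 q [-0.9163 -0.1671  2.2009  0.5751  0.6763  0.5754] open 0.013435332854931134
nest-frame tcp mm [ 0.2795 -0.0573 15.819 ] force nest [ 2.8569 -0.1945  0.726 ]
turn needed [-0.0073  0.0038  0.0148]
shift cm [ 0.2122 -0.0757 -0.1257]
```

Emit:
{"method": "apply_moves", "body": {
  "commands": [0.25, -0.1, -0.1, 0, 0, 0, 1.0, 0.2, 0, -0.3, 0, 0, 0, 1.0]
}}

```text
t: 7.75
tool_pos: [0.5009, -0.3531, 0.0666]
orientation: [2.889, -0.432, 0.914]
force: [-6.1, -0.8, 3.6]
opening: 0.0134
```

```bash
python3 go.py 1.4 -0.2 5.5
```

```text
t 7.75 q [-0.9091 -0.1453  2.1909  0.5787  0.6628  0.5743] open 0.013437426411536706
nest-frame tcp mm [ 1.7497 -0.1927  9.4963] force nest [-2.5839 -2.4054  6.159 ]
turn needed [-0.007   0.0032  0.0149]
shift cm [ 0.1926 -0.056  -0.3474]
```

Emit:
{"method": "apply_moves", "body": {
  "commands": [0.2, 0, -0.4, 0, 0, 0, 1.0, 0.1, 0, -0.2, 0, 0, 0, 1.0]
}}

```text
t: 8.0
tool_pos: [0.5041, -0.3541, 0.0627]
orientation: [2.888, -0.429, 0.915]
force: [-46.6, 21.5, 48.5]
opening: 0.0136
```

```bash
python3 go.py 1.4 -0.2 5.5
```

```text
t 8.0 q [-0.9046 -0.1289  2.1851  0.5847  0.6508  0.5676] open 0.013598410965352399
nest-frame tcp mm [ 2.292  -0.327   4.3981] force nest [-13.7099   7.7996  68.765 ]
turn needed [-0.0052  0.0036  0.0135]
shift cm [-0.1275  0.0498  0.0391]
```

Emit:
{"method": "apply_moves", "body": {
  "commands": [-0.1, 0, 0.0, 0, 0, 0, 1.0]
}}

```text
t: 8.12
tool_pos: [0.5032, -0.3544, 0.0633]
orientation: [2.887, -0.428, 0.916]
force: [0.5, 0.2, -1.6]
opening: 0.0135
```

```bash
python3 look.py; python3 meas.py $(ls -t w*.npz|head -1|tr -dc 0-9)|tail -8
```

```text
t 8.125 q [-0.9067 -0.1318  2.1865  0.5853  0.6527  0.5655] open 0.013530224829114427
nest-frame tcp mm [ 1.9934 -0.8388  5.3482] force nest [-0.5109  0.3348 -1.5495]
turn needed [-0.0048  0.0039  0.0133]
shift cm [-3.4228  1.0687  4.772 ]
keeper_rails 0.91 nest mm [67.5483  2.66    4.3981]
keeper_tab 0.96 nest mm [68.5681  2.5425 25.6452]
module 0.94 nest mm [-56.0669 142.8271 -33.0295]
8125
x upper 95.88536158992154
red n 5540 tab top z 27.518993954003722 x [60.9882 70.5149] y [-8.3608 10.3087]
body n 3328 z med 5.294272312335547 x max [ 6.0113 26.8348]
 x 14 y [-19.4083  16.1897] z 5.066844687063433
 x 18 y [-19.1658  15.9922] z 5.10647790537913
 x 22 y [-19.1942  15.8952] z 5.092355466850247
 x 26 y [-18.8338  15.4625] z 6.7536374367002905
grip n 2609 x [-15.1387  13.9267] z [-18.2633 -17.7084 -16.7739]
```

The body top reads 0.25 mm from the face, so it is flush. Releasing and backing straight out.

Emit:
{"method": "apply_moves", "body": {
  "commands": [0, 0, 0, 0, 0, 0, 4.0, 0, 0, 0, 0, 0, 0, 4.0, 0, 0, 0, 0, 0, 0, 4.0, -0.8, 0.25, 1.2, 0, 0, 0, 4.0, -1.6, 0.5, 2.4, 0, 0, 0, 4.0, -1.6, 0.5, 2.4, 0, 0, 0, 4.0]
}}

```text
t: 9.18
tool_pos: [0.4621, -0.3397, 0.1212]
orientation: [2.893, -0.429, 0.911]
force: [-1.3, -0.4, 0.3]
opening: 0.0401
```

```bash
python3 look.py; cp pics/l$(ls -t w*.npz|head -1|tr -dc 0-9).png pics/seated.png; python3 - <<'E'
import glob,os
from go import *
D=np.load(max(glob.glob("w*.npz"),key=os.path.getmtime));L=1000*(D["P"]-o)@F;im=D["im"]
b=(im.max(2)<70)&(abs(L[...,0])<40)&(abs(L[...,1])<25)&(abs(L[...,2])<15)
Y=L[b];print("black n",len(Y),np.percentile(Y,[2,50,98],axis=0))
for x in(-24,-12,0,12,24):
  for y in(-13,0,13):
    k=b&(abs(L[...,0]-x)<4)&(abs(L[...,1]-y)<4);print(x,y,k.sum(),np.median(L[k][:,2]) if k.sum() else None)
f=(abs(L[...,2])<4)&(abs(L[...,1])>25)&(abs(L[...,1])<48)&(abs(L[...,0])<40);print("face z",np.median(L[f][:,2]))
E
```

```text
t 9.175 q [-0.9693 -0.3626  2.2531  0.5175  0.8278  0.6235] open 0.04006888818236528
nest-frame tcp mm [-0.4856  1.9288 77.7949] force nest [-0.72   -0.7725  0.8642]
turn needed [-0.0091  0.0007  0.0125]
shift cm [ 0.6905 -0.3987 -1.0202]
nest 0.27 nest mm [64.7984  0.7715 26.5338]
keeper_rails 0.65 nest mm [68.273   1.0731  0.1853]
keeper_tab 0.95 nest mm [66.9414 -1.7625 28.1575]
module 0.93 nest mm [ 21.7931 183.8517 -86.5168]
9175
black n 3445 [[-26.5379 -16.1631 -10.4421]
 [  7.5553   2.1119  -0.537 ]
 [ 27.1159  18.6889   0.9777]]
-24 -13 122 -0.3838667679065956
-24 0 37 -0.09427301720497723
-24 13 131 -0.28037639608946324
-12 -13 140 -0.21641042825156087
-12 0 0 None
-12 13 142 -0.37912713995083147
0 -13 142 -0.39545699947059904
0 0 0 None
0 13 155 -0.4106932499700601
12 -13 147 -0.29161176604851724
12 0 37 -0.7392875235375127
12 13 160 -0.5184172190680676
24 -13 197 -0.9974481067715829
24 0 152 -1.0710281116959293
24 13 207 -1.1141886331072366
face z -0.17397997082039335
```

View pics/seated.png

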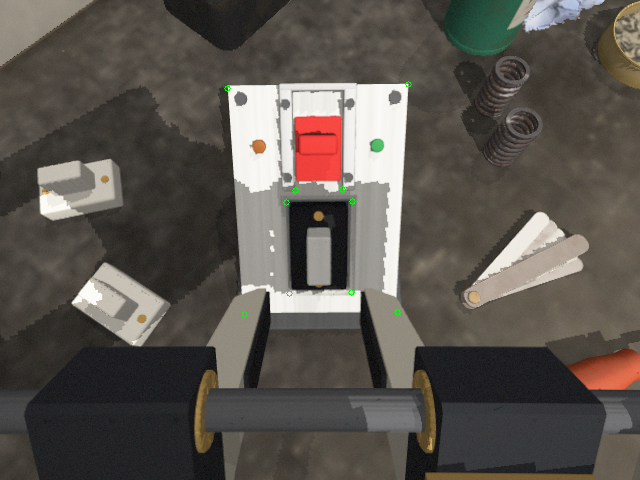

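The module is seated flush with its grip out (recess 287–352, 200–292 px). The body is within about 1 mm of the face, lip side on the low side. The keeper tab is at (318,146). Next I grip the tab across its width.

```bash
python3 go.py 65.8 -0.3 50
```

```text
t 9.475 q [-0.9684 -0.3587  2.2527  0.5187  0.8245  0.6224] open 0.04005737125463614
nest-frame tcp mm [-0.7786  1.9429 76.4047] force nest [ 0.0048  0.2864 -0.1978]
turn needed [-0.0094  0.0007  0.0127]
shift cm [ 6.6365 -2.1363  1.6558]
```

Emit:
{"method": "apply_moves", "body": {
  "commands": [2.2, -0.7, 0.6, 0, 0, 0, 4.0, 2.2, -0.7, 0.6, 0, 0, 0, 4.0, 2.1, -0.6, 0.5, -0.009, 0, 0.012, 4.0]
}}

```text
t: 9.85
tool_pos: [0.528, -0.3584, 0.1314]
orientation: [2.897, -0.411, 0.906]
force: [0.7, -0.6, 0.6]
opening: 0.04
```

```bash
python3 go.py 65.8 -0.3 13
```

```text
t 9.85 q [-0.8686 -0.1794  2.0839  0.4735  0.7749  0.7201] open 0.039974545624339546
nest-frame tcp mm [61.5054  2.1408 46.788 ] force nest [ 1.0614 -0.3371  0.0006]
turn needed [-0.0061 -0.0041  0.001 ]
shift cm [ 2.1338 -0.8658 -2.5214]
```

Emit:
{"method": "apply_moves", "body": {
  "commands": [1.0, -0.5, -1.1, 0, 0, 0, 4.0, 0.9, -0.3, -1.0, 0, 0, 0, 4.0]
}}

```text
t: 10.1
tool_pos: [0.5492, -0.3662, 0.1081]
orientation: [2.899, -0.409, 0.904]
force: [-0.4, 0.3, 0.6]
opening: 0.0402
```

```bash
python3 go.py 65.8 -0.3 13
```

```text
t 10.1 q [-0.8449 -0.0815  2.0421  0.4889  0.7169  0.7099] open 0.04018239188116544
nest-frame tcp mm [66.5726  0.5506 14.7699] force nest [-0.0631  0.1945  0.7785]
turn needed [-0.0072 -0.005  -0.0007]
shift cm [ 0.0133 -0.0923 -0.1893]
```

Emit:
{"method": "apply_moves", "body": {
  "commands": [0, -0.1, -0.2, 0, 0, 0, 1.5, 0, 0, 0, 0, 0, 0, 1.5, 0, 0, -0.1, 0, 0, 0, 1.5],
  "squeeze": 15
}}

```text
t: 10.48
tool_pos: [0.5486, -0.367, 0.1018]
orientation: [2.902, -0.41, 0.9]
force: [-6.9, -2.0, 8.1]
opening: 0.0201
```

```bash
python3 go.py 41 -0.3 13
```

```text
t 10.475 q [-0.8463 -0.0694  2.042   0.4927  0.7096  0.7028] open 0.020109729232785527
nest-frame tcp mm [62.6676 -0.4667  9.8176] force nest [-0.3317 -3.7974 10.1534]
turn needed [-0.009  -0.0081 -0.0004]
shift cm [-1.877   0.5556 -0.9821]
```

Emit:
{"method": "apply_moves", "body": {
  "commands": [-0.2, 0, 0.2, 0, 0, 0, 1.5, -0.5, 0.1, -0.2, 0, 0, 0, 1.5]
}}

```text
t: 10.72
tool_pos: [0.5408, -0.3648, 0.0996]
orientation: [2.904, -0.412, 0.898]
force: [14.6, -6.4, -17.0]
opening: 0.0198
```

```bash
python3 go.py 40 -0.3 13
```

```text
t 10.725 q [-0.8562 -0.085   2.0604  0.4986  0.7138  0.6908] open 0.01983797941380328
nest-frame tcp mm [54.7118 -0.5145 12.6675] force nest [  3.2224  -2.1723 -22.9611]
turn needed [-0.0114 -0.0096  0.    ]
shift cm [-1.1709  0.358  -0.8166]
```

Emit:
{"method": "apply_moves", "body": {
  "commands": [-0.45, 0.1, -0.45, 0, 0, 0, 1.5, -0.5, 0.1, -0.35, 0, 0, 0, 1.5]
}}

```text
t: 10.98
tool_pos: [0.5317, -0.3623, 0.0926]
orientation: [2.904, -0.412, 0.901]
force: [7.0, 0.8, -3.3]
opening: 0.0195
```

```bash
python3 go.py 40 -0.3 11.5
```

```text
t 10.975 q [-0.8692 -0.0983  2.0881  0.5169  0.7065  0.6617] open 0.019507522103401925
nest-frame tcp mm [43.0013 -0.5369 12.3886] force nest [ 3.4972  2.7306 -6.4187]
turn needed [-0.0116 -0.0074 -0.0004]
shift cm [-0.1808  0.0765 -0.2449]
```

Emit:
{"method": "apply_moves", "body": {
  "commands": [-0.3, 0.1, -0.3, 0, 0, 0, 1.5]
}}

```text
t: 11.1
tool_pos: [0.5288, -0.3613, 0.0903]
orientation: [2.903, -0.412, 0.903]
force: [2.6, 0.1, 3.0]
opening: 0.0201
```

Emit:
{"method": "apply_moves", "body": {
  "commands": [-0.2, 0.05, -0.2, 0, 0, 0, 1.5]
}}

```text
t: 11.22
tool_pos: [0.5284, -0.3614, 0.0905]
orientation: [2.9, -0.412, 0.909]
force: [21.6, 0.6, -2.4]
opening: 0.0198
```

```bash
python3 go.py 40 -0.3 11.5
```

```text
t 11.225 q [-0.8751 -0.1063  2.1024  0.5298  0.6995  0.6451] open 0.019807517704647854
nest-frame tcp mm [39.0306 -0.6122 12.5738] force nest [ 15.4575   6.4833 -13.7829]
turn needed [-0.0094 -0.0021  0.0003]
shift cm [ 0.1441 -0.0089 -0.0324]
```

Emit:
{"method": "apply_moves", "body": {
  "commands": [0, 0, -0.1, 0, 0, 0, 4.0, 0, 0, 0, 0, 0, 0, 4.0, 0, 0, 0, 0, 0, 0, 4.0, -0.8, 0.25, 1.2, 0, 0, 0, 4.0, -1.6, 0.5, 2.4, 0, 0, 0, 4.0, -2.2, 0.6, 3.2, 0, 0, 0, 4.0, -2.2, 0.6, 3.2, 0, 0, 0, 4.0]
}}

```text
t: 12.1
tool_pos: [0.4564, -0.3393, 0.1869]
orientation: [2.907, -0.414, 0.899]
force: [0.4, -0.4, 0.9]
opening: 0.0402
```

```bash
python3 look.py; t=$(ls -t w*.npz|head -1|tr -dc 0-9); python3 meas.py $t | grep -E "red|upper"; cp pics/l$t.png pics/final.png
```

```text
t 12.1 q [-0.9831 -0.4478  2.1843  0.4631  0.9845  0.6939] open 0.04021797259965457
nest-frame tcp mm [ 32.6344   0.7499 134.7865] force nest [ 0.8776 -0.3023  0.4416]
turn needed [-0.0151 -0.0088 -0.0003]
shift cm [ 1.2574 -0.4385 -7.5884]
keeper_rails 0.61 nest mm [66.5187 -0.1367 -1.9111]
keeper_tab 0.93 nest mm [42.6492  0.2294 25.5371]
module 0.84 nest mm [  0.3836  -0.6847 -15.397 ]
12100
x upper 96.90334481606213
red n 1556 tab top z 27.554946218697857 x [38.0694 48.0534] y [-8.7025 10.5118]
```

View pics/final.png

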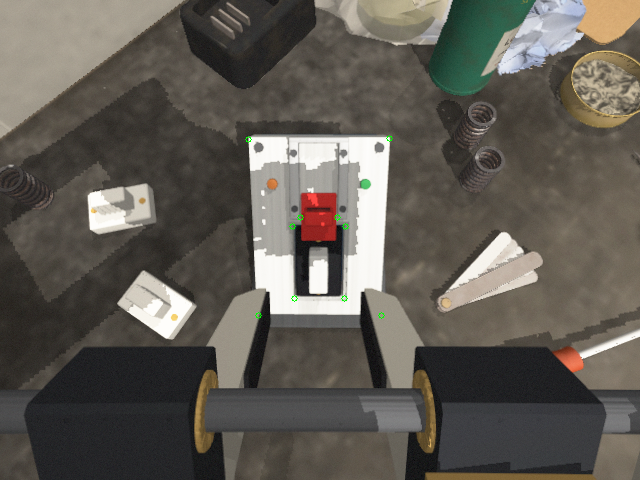

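The tab reads about 22.7–23.4 mm of travel, which could be noise or could be 1 mm short. I'll push it again from behind with closed fingers to make sure.

Emit:
{"method": "apply_moves", "body": {
  "commands": [2.3, -0.7, -1.0, 0, 0, 0, 0, 2.3, -0.7, -1.0, 0, 0, 0, 0, 2.3, -0.7, -1.0, 0, 0, 0, 0, 0, 0, 0, 0, 0, 0, 0]
}}

```text
t: 12.9
tool_pos: [0.5274, -0.3581, 0.1457]
orientation: [2.918, -0.417, 0.889]
force: [-0.1, 0.1, -0.6]
opening: 0.0049
```

```bash
python3 go.py 62 -0.3 14
```

```text
t 12.9 q [-0.8717 -0.1851  2.0536  0.4541  0.829   0.7486] open 0.004852695833881671
nest-frame tcp mm [69.1755  2.3249 58.9263] force nest [-0.4492  0.1065 -0.3753]
turn needed [-0.024  -0.0163 -0.0014]
shift cm [ 1.8397 -0.8006 -4.0917]
```

Emit:
{"method": "apply_moves", "body": {
  "commands": [0.7, -0.3, -1.4, -0.02, -0.016, 0, 0, 0.7, -0.2, -1.4, 0, 0, 0, 0, 0.4, -0.3, -0.9, 0, 0, 0, 0]
}}

```text
t: 13.28
tool_pos: [0.5447, -0.3643, 0.1046]
orientation: [2.899, -0.405, 0.907]
force: [1.6, 0.4, -0.4]
opening: 0.0005
```

```bash
python3 go.py 54 -0.3 14
```

```text
t 13.275 q [-0.8513 -0.0892  2.057   0.4997  0.7136  0.6921] open 0.00046193618895846625
nest-frame tcp mm [60.6137  1.0717 14.7318] force nest [ 0.8979  0.8228 -1.1481]
turn needed [-0.007  -0.0035 -0.0032]
shift cm [-0.5182  0.0059 -0.4393]
```

Emit:
{"method": "apply_moves", "body": {
  "commands": [-0.4, 0, -0.3, 0, 0, 0, 0]
}}

```text
t: 13.4
tool_pos: [0.542, -0.3645, 0.1024]
orientation: [2.898, -0.406, 0.911]
force: [23.3, -0.5, 1.7]
opening: 0.0005
```

Emit:
{"method": "apply_moves", "body": {
  "commands": [-0.3, 0, -0.2, 0, 0, 0, 0]
}}

```text
t: 13.52
tool_pos: [0.5413, -0.3654, 0.1032]
orientation: [2.895, -0.406, 0.919]
force: [18.3, 0.2, 1.0]
opening: 0.0004
```

```bash
python3 go.py 54 -0.3 14
```

```text
t 13.525 q [-0.8615 -0.096   2.0699  0.5183  0.7074  0.6688] open 0.00044271095019005345
nest-frame tcp mm [57.3303 -0.8791 15.2947] force nest [14.9749  5.2336 -9.2313]
turn needed [-0.0051  0.0046 -0.0022]
shift cm [-0.1749  0.1104 -0.2971]
```

It held against 15–20 N, well above the 3 N friction, and did not move, so it is at its stop. Retracting.

Emit:
{"method": "apply_moves", "body": {
  "commands": [0.3, -0.1, 0.3, 0, 0, 0, 0, -0.4, 0.25, 1.4, 0, 0, 0, 0, -1.6, 0.5, 2.4, 0, 0, 0, 0, -2.2, 0.6, 3.2, 0, 0, 0, 0, -2.2, 0.6, 3.2, 0, 0, 0, 0, -1, 0, 2, 0, 0, 0, 0, 0, 0, 0, 0, 0, 0, 0]
}}

```text
t: 14.4
tool_pos: [0.4647, -0.3456, 0.2358]
orientation: [2.892, -0.406, 0.916]
force: [0.0, 0.3, -0.3]
opening: 0.0006
```

```bash
python3 look.py; t=$(ls -t w*.npz|head -1|tr -dc 0-9); python3 meas.py $t | grep -E "face|red|upper"; python3 - <<'E'
from h import *
a=cv2.imread("pics/top0.png");b,_=read_camera("top")
cv2.imwrite("pics/end.png",np.hstack([cv2.resize(i[130:330,190:490],(400,267)) for i in(a,b)]))
E
```

```text
t 14.4 q [-0.9764 -0.4674  2.1135  0.4432  1.048   0.7374] open 0.0006372608161734341
nest-frame tcp mm [ 68.6276  -2.9918 169.2102] force nest [-0.2616  0.33   -0.2128]
turn needed [-0.0022  0.0026 -0.0012]
shift cm [  0.4243   0.1896 -12.4727]
recess_floor 0.66 nest mm [  1.4594  -2.3488 -17.0953]
keeper_rails 0.31 nest mm [ 35.3837 267.7931 -96.8875]
keeper_tab 0.89 nest mm [47.3907  1.1975 26.0519]
module 0.97 nest mm [-55.356  140.4914 -33.9622]
14400
face n 11167 z -0.17136934518294383
x upper 96.16227271350185
red n 1157 tab top z 27.53738849991532 x [38.9568 48.3089] y [-8.4851 10.5322]
```

View pics/end.png

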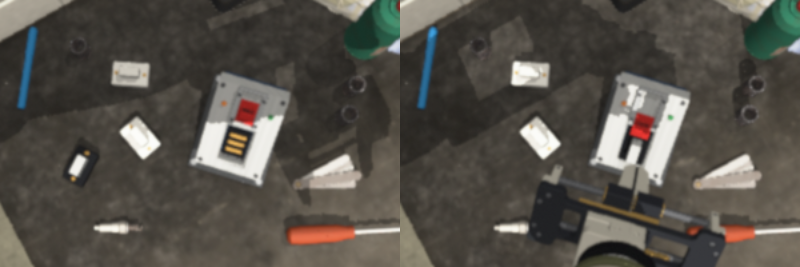

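The bystanders are unchanged. Tab travel still reads about 22–23 mm, so I'll check the lip edge directly against its nominal 44 → 20 mm.

```bash
python3 - <<'E'
from go import *
for t in(5900,6700,8125,9175,12100,14400):
    D=np.load(f"w{t}.npz");L=1000*(D["P"]-o)@F;im=D["im"].astype(int)
    red=(im[...,2]-im[...,1]>70)&(im[...,2]-im[...,0]>70)&(abs(L[...,1])<14)&(L[...,2]>1)&(L[...,2]<32)&(L[...,0]>0)&(L[...,0]<95)
    pl=L[red&(L[...,2]<12)];tp=L[red&(L[...,2]>25)]
    f=(abs(L[...,2])<3)&(abs(abs(L[...,1])-35)<10)&(L[...,0]<105)
    bk=(im.max(2)<70)&(abs(L[...,1]-1)<14)&(abs(L[...,2])<4)&(abs(L[...,0])<45)
    print(t,"plate x",np.percentile(pl[:,0],[.5,2,98]) if len(pl)>20 else len(pl),"z",np.median(pl[:,2]) if len(pl) else 0,"tab x",np.percentile(tp[:,0],[1,50,99]),"upper",np.percentile(L[f][:,0],99.5),"black x",np.percentile(L[bk][:,0],[1,99]))
E
```

```text
Traceback (most recent call last):
IndexError: index -1 is out of bounds for axis 0 with size 0
```

```bash
python3 - <<'E'
from go import *
pc=lambda a,q: np.percentile(a,q) if len(a)>20 else len(a)
for t in(5900,6700,8125,9175,12100,14400):
    D=np.load(f"w{t}.npz");L=1000*(D["P"]-o)@F;im=D["im"].astype(int)
    red=(im[...,2]-im[...,1]>70)&(im[...,2]-im[...,0]>70)&(abs(L[...,1])<14)&(L[...,2]>1)&(L[...,2]<32)&(L[...,0]>0)&(L[...,0]<95)
    pl=L[red&(L[...,2]<12)];tp=L[red&(L[...,2]>25)]
    f=(abs(L[...,2])<3)&(abs(abs(L[...,1])-35)<10)&(L[...,0]<105)
    print(t,"plate x",pc(pl[:,0],[.5,2,98]),"z",pc(pl[:,2],50),"tab x",pc(tp[:,0],[1,50,99]),"upper",pc(L[f][:,0],99.5))
E
```

```text
5900 plate x [44.2952 44.8053 79.3438] z 6.804354026376995 tab x [61.0286 65.7957 70.4746] upper 96.25186235307088
6700 plate x [44.2558 44.6616 79.2041] z 6.818683758863047 tab x [60.7361 65.7568 70.4241] upper 95.72265424385554
8125 plate x [44.0439 44.5025 79.15  ] z 6.769676784028608 tab x [60.886  65.8664 70.4944] upper 95.78916204580965
9175 plate x [44.1434 44.5028 79.1789] z 6.738262178516975 tab x [60.8965 65.9158 70.638 ] upper 95.82397150019048
12100 plate x [21.4953 21.8039 56.8308] z 6.800921046047469 tab x [38.0193 43.3892 48.0518] upper 95.8523657816415
14400 plate x [21.7118 22.0211 56.857 ] z 6.7825827169820005 tab x [38.9022 43.6975 48.3474] upper 95.69495722491126
```

Travel reads about 22.4 mm in every view. To tell camera bias or start offset from a real shortfall, I calibrate x on fixed features: rail ends (37), cross bar (91.5–95.5) and face edges (-45, 95).

```bash
python3 - <<'E'
from go import *
for t in(5900,9175,12100,14400):
    D=np.load(f"w{t}.npz");L=1000*(D["P"]-o)@F;im=D["im"].astype(int);x,y,z=L[...,0],L[...,1],L[...,2]
    r=(abs(abs(y-.8)-17.5)<2.5)&(z>6.5)&(z<9.5)&(x>25)&(x<105); c=(abs(y-.8)<12)&(z>6.8)&(z<9.5)&(x>84)&(x<105)
    f=(abs(z)<2)&(x<110)&(x>-60)
    e=f&(abs(y-.8)<48)&(abs(y-.8)>25)
    print(t,"rails",np.percentile(x[r],[.5,1,2,99,99.5]),"bar",np.percentile(x[c],[1,3,50,97,99]),"face",np.percentile(x[e],[.2,.5,99.5,99.9]))
    pr=[]
    for xx in np.arange(14,34,1.):
        k=(abs(x-xx)<.8)&(abs(y-.8)<9)&(z>-20)&(z<30);pr.append((xx,round(float(np.median(z[k])),1) if k.sum()>3 else None,im[k].mean(0).astype(int).tolist() if k.sum()>3 else None))
    if t in(9175,14400): print(pr)
m=camera_model("wrist");im,d=read_camera("wrist");a=pix("wrist",o+F@np.array([.03,0,0]),m)[0].astype(int);print(a)
v,u=max(a[1]-45,0),max(a[0]-60,0);cv2.imwrite("pics/lip.png",cv2.resize(im[v:v+90,u:u+120],(800,600),interpolation=cv2.INTER_CUBIC))
E
```

```text
5900 rails [38.6932 39.023  39.6023 95.7565 96.1775] bar [92.519  92.5684 94.4612 96.3201 96.3498] face [-42.2754 -40.3231  96.1799  96.847 ]
9175 rails [38.6927 38.8773 39.5166 96.1559 96.2554] bar [92.8244 92.9059 94.7351 96.5475 96.5911] face [-42.103  -39.7734  95.843   96.4949]
[(np.float64(14.0), 10.7, [116, 121, 122]), (np.float64(15.0), 4.8, [85, 87, 88]), (np.float64(16.0), -0.5, [27, 25, 26]), (np.float64(17.0), -0.7, [29, 27, 28]), (np.float64(18.0), -0.4, [32, 35, 38]), (np.float64(19.0), -0.4, [38, 48, 56]), (np.float64(20.0), -0.4, [41, 57, 68]), (np.float64(21.0), -0.5, [43, 61, 74]), (np.float64(22.0), -0.3, [39, 56, 68]), (np.float64(23.0), -0.3, [35, 50, 61]), (np.float64(24.0), -0.5, [28, 35, 40]), (np.float64(25.0), -0.5, [23, 23, 23]), (np.float64(26.0), -0.9, [22, 21, 20]), (np.float64(27.0), -7.2, [27, 25, 25]), (np.float64(28.0), -15.6, [57, 56, 56]), (np.float64(29.0), -15.8, [91, 93, 94]), (np.float64(30.0), None, None), (np.float64(31.0), -2.9, [97, 100, 102]), (np.float64(32.0), -2.0, [109, 114, 116]), (np.float64(33.0), -1.3, [113, 118, 119])]
12100 rails
[... 373 characters left out ...]
16.0), -0.2, [44, 42, 42]), (np.float64(17.0), -0.2, [45, 45, 47]), (np.float64(18.0), -0.3, [47, 51, 71]), (np.float64(19.0), 0.0, [49, 57, 90]), (np.float64(20.0), None, None), (np.float64(21.0), 6.2, [63, 72, 237]), (np.float64(22.0), 6.6, [65, 73, 242]), (np.float64(23.0), 6.6, [68, 74, 250]), (np.float64(24.0), 6.6, [68, 73, 251]), (np.float64(25.0), 6.6, [68, 74, 251]), (np.float64(26.0), 6.7, [68, 73, 251]), (np.float64(27.0), 6.9, [68, 73, 251]), (np.float64(28.0), 6.8, [68, 73, 251]), (np.float64(29.0), 6.8, [68, 73, 251]), (np.float64(30.0), 7.0, [67, 73, 250]), (np.float64(31.0), 7.1, [65, 70, 248]), (np.float64(32.0), 7.9, [63, 67, 246]), (np.float64(33.0), None, None)]
[316 255]
```

View pics/lip.png

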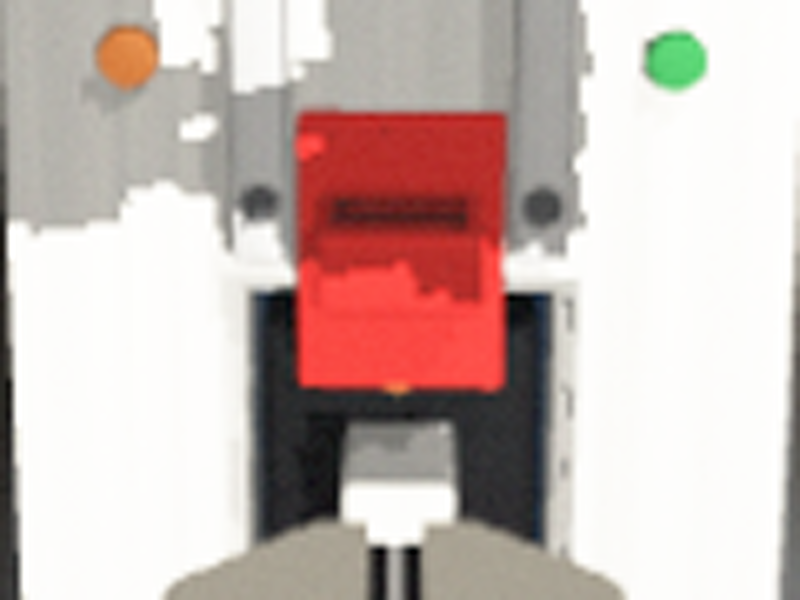

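The image shows the red lip over the module's upper edge, with the lip's lower edge at crop row 385 and the finned grip clear below it. The fixed features all read about +1.0 mm in x (bar centre 94.5 vs 93.5, rail ends about 38.2 vs 37). Corrected, the lip edge is at 20.0–20.5 mm, which is the nominal 20 mm stop, and the keeper started about 1 mm down from its top. With the two stalls at 15–20 N, that confirms it is fully down, so I'm handing in.

```bash
python3 -c "
from plant import *
print(close_job())"
```

```text
the job is handed in; nothing more can be done
None
```

The black ignition module is seated in the tester with its finned side out and flush with the face. The red keeper is down over its upper edge. I handed the job in at about 15 s of the 45 s limit, with the arm clear of everything.

- **Module:** the last check showed the body within about 1 mm of the face plane. It bottomed out with a brief 69 N press, under the 120 N wrist limit.
- **Keeper:** it stalled at 15–20 N twice, once while gripped and once when pushed from behind, against about 3 N of friction. The lip edge reads 20.0–20.5 mm, after correcting a roughly 1 mm camera offset found on the rails and cross bar; the stop is at 20 mm.
- **One disagreement:** the measured keeper travel was about 22.4 mm, not 24 mm. I put most of this down to the keeper starting about 1 mm below its top; a remaining gap of up to about 0.5 mm is within measurement error.
- **Other items:** the bystanders I could see in the before and after top views were where they started. The gripper hid part of the spark plug in the last view.

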